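Draw a two-part mould case shut with its turnbuckle

TASK

Close up the mould case: first take the wooden spacer out of the open seam and leave it in the blue tub. Then turn the red-knobbed turnbuckle, its top going away from the robot base, until both white halves have drawn in and the seam is fully closed. Leave the white bucket, the brush and the plaster figure where they stand.

Things in the scene. Friction and masses are not known exactly. Their poses are not given: they have to be found in the camera images.
- clamp: Fixed grey laminated board, 18 mm thick, under the mould case. z up, x roughly away from the robot base, y across the seam, along the turnbuckle. Origin on the bench surface below the seam's middle line; board from x -190 to +140 mm, y -180 to +180 mm. On it two white plaster case halves slide along y, their flanges (x -75 to +125 mm, top at z 94 mm) facing each other across the open seam.
- turnbuckle (a joint): Angle of the turnbuckle body about the clamp's y axis, rad: 0 = seam open 18 mm, 5.0 = shut, hard stop. Grows as the top of the handle moves along the clamp's +x. The seam closes by 3.6 mm per rad, each half moving 1.8 mm. Starts between 0 and 1.4; stays where it is left; takes about 2 to 3 N at a knob.
- hub (a point): Centre of the turnbuckle body, on its turning axis: x = 30, y = 0, z = 185 mm in the clamp's frame. The body is a steel frame 104 mm long along y and 36 mm across, with three steel spokes (10 mm thick) at its middle, 120 degrees apart, in the plane y = 0, each with a red barrel knob.
- knob0 (a point): Centre of a red barrel knob, 22 mm in diameter, 24 mm long (along the clamp's y), that spins freely on the end of a spoke 65 mm from the hub; it points straight up when the turnbuckle joint reads 0 and leans to the clamp's +x by the joint's angle. Pinched by its two flat ends, across the clamp's y, it can be led round while the gripper keeps its attitude.
- knob1 (a point): Centre of the second knob, the same, 120 degrees ahead of knob0 in the direction of tightening.
- knob2 (a point): Centre of the third knob, the same, 240 degrees ahead of knob0 in the direction of tightening.
- case_left (a joint): How far the half on the clamp's +y side has drawn in, m: 0 = open, 0.009 = its flange is at the middle line (shut). The half carries a blue upright bracket, 100 mm wide in x (centred at x 30 mm), standing 98 to 110 mm out in y from its flange, up to z 209 mm; a threaded rod runs from it into the turnbuckle.
- case_right (a joint): The same for the half on the -y side.
- spacer: Loose brown wooden board on edge, 120 mm long (its x), 9 mm thick (its y), 50 mm tall (its z), about 50 g. Origin at the centre of its underside. It stands on the clamp board in the seam at the end near the robot base: about 30 mm of it is between the flanges with 2 to 4 mm play each side, and the other 90 mm sticks out towards the robot base.
- tub: Loose blue open tub, 180 x 180 mm outside, 65 mm high, walls and floor 5 mm, 0.5 kg, standing on the bench at the left or the right. Origin at the centre of its underside.
- bucket: Empty white bucket, 110 mm across, 100 mm high; a bystander on the other side from the tub. Origin at the centre of its underside.
- figure: White plaster figure, pear-shaped, 80 mm across, 150 mm high, standing; a bystander. Origin at the centre of its underside.
- brush: Brush with a wooden handle, lying on the bench; a bystander.
Not all that is in view belongs to the job. What is meant by the spacer is not purple or turquoise, and is the larger of those in its own colour.

How it is judged:
By the outcome, as a careful person would: the job done as asked, in the order asked, and still so for the second after the job is handed in, with the robot touching nothing.
It also fails if it takes over 72 s, if anything falls off the work surface, if the arm or the gripper's body presses on something with over 40 N, if the wrist force passes 120 N, or if a joint passes its speed limit or range.

ROBOT

A 6-joint arm with a two-finger parallel gripper is mounted at the origin on the work surface. World frame = base frame: x ahead of the robot, y to its left, z up, the work surface at z = 0. Lengths are in mm, angles in rad, forces in N, time in s.
With the tool pointing down it reaches from about 400 to 925 mm from the base axis. Payload 3.4 kg.
Tool frame: the origin (TCP) lies at the very end of the fingers, on their centre line; the grasp point (between the pads) lies 19 mm behind it (bot.grip_depth is the distance from the TCP to the grasp point, in mm); z points along the fingers, y is the line along which they close (so a half turn about z gives the same grasp; the last joint's range is limited). The gripper opens to 85 mm and grips with 20 to 120 N. Pads are 22 mm wide; open, the fingers measure 114 mm over their backs; the gripper's body (76 mm by 85 mm) begins 54 mm behind the grasp point. The pads swing forward as they close: fully open they stand 13 mm farther back than shut.
Start: joints at [-1.325, 0.307, 1.506, -0, 1.328, -0.073], TCP at [180.197, -546.041, 231.305] pointing down, gripper open.
Joint ranges: [-3.12, 3.12], [-1.05, 2.28], [0.14, 2.33], [-1.42, 4.57], [0.1, 2.73], [-2.68, 2.68]. Speed limits (rad/s): [2.57, 2.57, 3.14, 3.14, 3.14, 3.14].

INTERFACE

Orientations are given as a 3x3 rotation matrix whose columns are the frame's x, y, z axes.
In Python, from workcell import bot, fingers, planner, monitor, eyes, ticket gives the robot as it stands. Calls block until the motion is done:
- bot.reach(position, orientation): joint-space move of the TCP to a pose.
- bot.movel(position, attitude=None, speed=150, stop_force=None): straight line of the TCP; attitude=None keeps the orientation; speed is the mean speed in mm/s. With stop_force (N) it stops when the force on the tool has changed by that much, and returns True; else False.
- bot.goto_joints(angles): joint-space move.
- fingers.open_gripper() and fingers.clamp(f_grip=None): open the fingers fully, or close them until they stop; f_grip is the grip in N (None keeps the last).
- bot.hold(seconds).
- planner.ik(position, orientation): joint angles nearest the present ones, or None.
- monitor.get_obs(): the state.
- eyes.read_camera(name): name is "scene" or "side" or "wrist"; returns the picture (420x560x3 uint8, red, green, blue); there is no depth.
- eyes.get_calibration(name): a dict with "intrinsics" (3x3 intrinsics, pixels), "D" ([k1, k2, p1, p2, k3] as OpenCV has them; the pictures are not rectified), "extrinsics" (4x4, takes a point from world to camera coordinates). Camera axes: x right, y down, z forward; pixel columns grow to the right and rows downward; lengths in mm; the calibration is good to about 2 mm. A picture is of the moment at which its call begins: read the wrist's pose just before it. get_calibration takes no time and is no camera call; for the wrist camera it gives the pose at the moment of the call.
A pose or a line that the arm cannot do raises bot.PlanningError and nothing moves.
- ticket.hand_in(): hands the job in; it is judged then, once.
The state is a dict: "t": time; "joint_positions": joint angles; "joint_velocities": joint speeds; "tau": joint torques, N m; "tcp_pos": TCP position; "eef_rot": TCP orientation; "wrist_force": force on the tool from outside, world axes, zero at the start; "torque": the same for the moment, N m; "grip_width": finger opening in mm; "gripper_force": force on a finger pad.
Only numpy, scipy, OpenCV 4.12 (cv2) and the standard library are available. Lean on these libraries where they do the work, as an engineer would, in place of code of your own. Each camera call takes 0.05 s, during which the arm holds its last target. There are 200 camera calls.

## Working session

There is one attempt and no reset: what is moved stays moved. The work goes in short steps, each a Python script; the robot and the scene stay as the last script left them, time stands still between calls to the robot, and variables do not carry over. Pictures are saved under pics/ and viewed, at most 10 in all, crops included, and the job is handed in when it is done.

```bash
mkdir -p pics; ls
python3 - <<'E'
from workcell import bot,fingers,planner,monitor,eyes,ticket
import cv2,numpy as np
for n in("scene","side"):
    im=eyes.read_camera(n); cv2.imwrite(f"pics/{n}0.png",im[...,::-1])
    c=eyes.get_calibration(n); print(n,c["intrinsics"].tolist(),c["D"],np.round(c["extrinsics"],3).tolist())
print(monitor.get_obs()["t"])
E
```

```text
pics
scene [[431.48383645585784, 0.0, 282.2645213854063], [0.0, 431.48383645585784, 209.15780157930834], [0.0, 0.0, 1.0]] [-0.09931966  0.          0.          0.          0.        ] [[0.317, 0.948, 0.019, -171.91], [0.578, -0.177, -0.797, -166.596], [-0.752, 0.263, -0.604, 1579.568], [0.0, 0.0, 0.0, 1.0]]
side [[484.5008410392981, 0.0, 286.336084657079], [0.0, 484.5008410392981, 215.71765850076326], [0.0, 0.0, 1.0]] [-0.02012567  0.          0.          0.          0.        ] [[-0.855, -0.519, -0.007, 465.622], [-0.349, 0.583, -0.734, 310.819], [0.385, -0.625, -0.68, 1136.12], [0.0, 0.0, 0.0, 1.0]]
0.1
```

View pics/scene0.png

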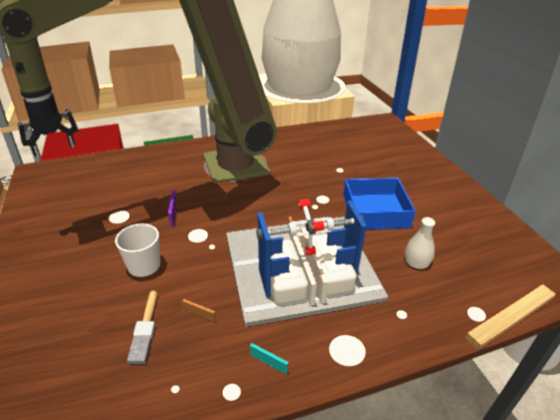

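View pics/side0.png

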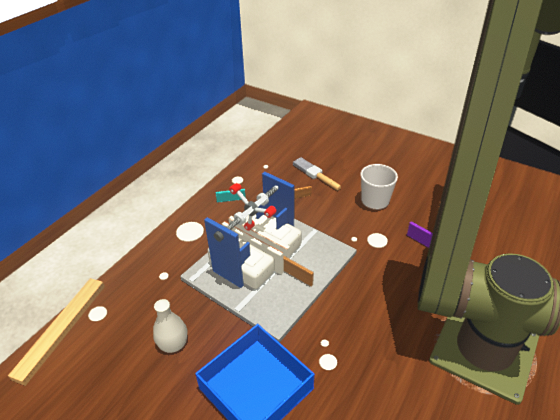

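The scene view shows the board at about (245,320), (385,297), (228,232) and the tub at (378,203). The side view shows the spacer's free end at (312,277) and the tub at (255,378). I'll zoom in on the clamp in both.

```bash
python3 - <<'E'
import cv2,numpy as np
a=cv2.imread("pics/scene0.png")[190:330,220:420];b=cv2.imread("pics/side0.png")[165:345,175:365]
cv2.imwrite("pics/sz.png",cv2.resize(a,None,fx=4,fy=4,interpolation=cv2.INTER_CUBIC))
cv2.imwrite("pics/dz.png",cv2.resize(b,None,fx=3.3333,fy=3.3333,interpolation=cv2.INTER_CUBIC))
E
cat > h.py <<'E'
import cv2,numpy as np
from scipy.spatial.transform import Rotation as R
from scipy.optimize import least_squares
def load(n):
    from workcell import eyes
    c=eyes.get_calibration(n); return c["intrinsics"],np.array(c["D"],float),np.array(c["extrinsics"])
def proj(P,c):
    K,D,E=c; return cv2.projectPoints(np.atleast_2d(P).astype(float),cv2.Rodrigues(E[:3,:3])[0],E[:3,3],K,D)[0][:,0]
def ray(uv,z,c):
    K,D,E=c; u=cv2.undistortPoints(np.array(uv,float).reshape(-1,1,2),K,D)[:,0]
    d=np.c_[u,np.ones(len(u))]@E[:3,:3]; o=-E[:3,:3].T@E[:3,3]
    return o+d*((z-o[2])/d[:,2:])
E
python3 - <<'E'
from h import *
s=load("scene");d=load("side")
print("board sc",ray([(245,320),(385,297),(228,232)],18,s).round())
print("board sd",ray([(182,277),(273,335),(355,251)],18,d).round())
print("tub",ray([(198,378),(258,327),(313,378)],65,d).round(),ray([(345,181),(403,180),(412,212),(357,212)],65,s).round())
E
```

```text
board sc [[ 713. -148.   18.]
 [ 750.  199.   18.]
 [ 392. -115.   18.]]
board sd [[ 740.  209.   18.]
 [ 438.  236.   18.]
 [ 389. -110.   18.]]
tub [[499. 432.  65.]
 [462. 261.  65.]
 [293. 307.  65.]] [[310. 289.  65.]
 [359. 475.  65.]
 [518. 410.  65.]
 [470. 253.  65.]]
```

View pics/sz.png

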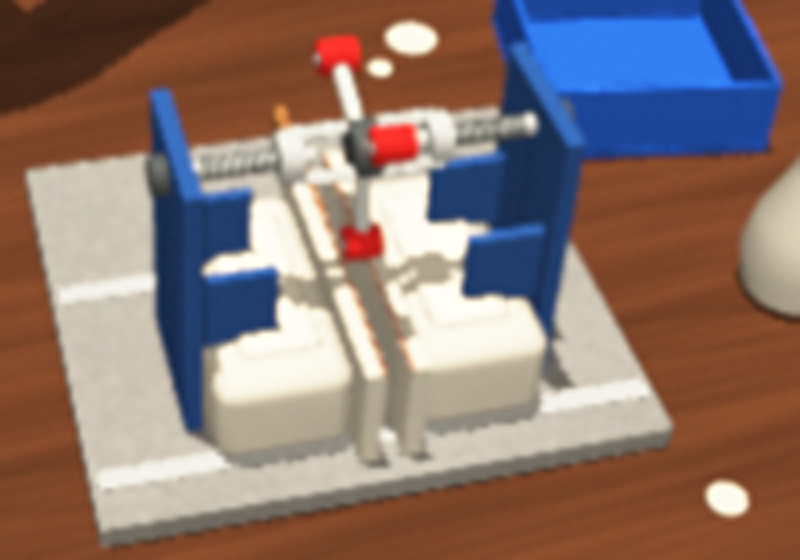

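View pics/dz.png

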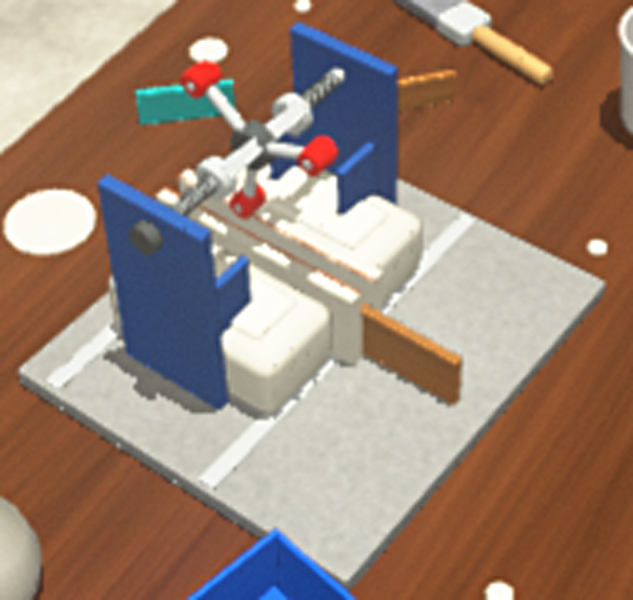

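Both crops show the seam, the three knobs and the spacer clearly. I'll fit the clamp pose and joint angle from them.

```bash
cat > fit.py <<'E'
from h import *
from itertools import permutations
s=load("scene");d=load("side")
S=lambda p:np.array(p)/4+[220,190]-0.4
Dd=lambda p:np.array(p)/3.3333+[175,165]-0.4
def W(p,q): c,n=np.cos(q[2]),np.sin(q[2]); p=np.atleast_2d(p); return np.c_[q[0]+c*p[:,0]-n*p[:,1],q[1]+n*p[:,0]+c*p[:,1],p[:,2]]
cs=[(140,-180,18),(140,180,18),(-190,-180,18)];ps=S([(100,530),(670,430),(27,172)])
cd=[(140,180,18),(-190,180,18),(-190,-180,18)];pd=Dd([(20,372),(348,583),(604,286)])
ks=S([(338,56),(393,145),(360,244)]);kd=Dd([(202,80),(318,154),(247,200)])
def kn(th): a=th+np.arange(3)*2*np.pi/3; return np.c_[30+65*np.sin(a),0*a,185+65*np.cos(a)]
best=None
for P in permutations(range(3)):
  for Q in permutations(range(3)):
    def f(v,sp=False):
        q=v[:3]; k=W(kn(v[3]),q)
        return np.r_[(proj(W(cs,q),s)-ps).ravel(),(proj(W(cd,q),d)-pd).ravel(),(proj(k,s)[list(P)]-ks).ravel(),(proj(k,d)[list(Q)]-kd).ravel()]
    r=least_squares(f,[590,40,-.1,.7])
    if 0<=r.x[3]<1.5 and (best is None or r.cost<best[0]): best=(r.cost,r.x,P,Q,r.fun)
print(best[0],best[1],best[2:4]);print(best[4].reshape(-1,2).round(1).tolist())
v=best[1];q=v[:3];np.save("q.npy",v)
print("knobs",W(kn(v[3]),q).round(1).tolist())
# spacer: free end top edge, height 18+50
print("spacer end top", ray(Dd([(461,357)]),68,d), ray(Dd([(458,402)]),18,d), "flange junction",ray(Dd([(362,308)]),68,d))
print("expected end",W([(-75-90,0,68),(-75,0,68)],q))
E
python3 fit.py
```

```text
6.561710965226765 [ 5.94064400e+02  4.15533505e+01 -9.18433497e-02  8.71439287e-01] ((2, 0, 1), (0, 2, 1))
[[-0.1, -0.4], [1.2, -1.0], [-0.3, -1.0], [-1.2, -1.1], [-0.5, -0.6], [0.9, -1.6], [-0.1, -0.2], [0.1, -0.3], [0.6, -1.0], [-0.2, -0.9], [-0.0, 0.2], [0.5, -0.3]]
knobs [[673.5, 34.2, 226.8], [635.3, 37.8, 121.0], [563.1, 44.4, 207.2]]
spacer end top [[433.08633731  53.89113487  68.        ]] [[432.34030782  56.87683671  18.        ]] flange junction [[523.60358055  49.80381249  68.        ]]
expected end [[429.75981538  56.68620746  68.        ]
 [519.38049809  48.43192185  68.        ]]
```

```bash
cat >> h.py <<'E'
v=None
try: v=np.load("q.npy")
except Exception: pass
def C(p,q=None):
    q=v if q is None else q
    c,n=np.cos(q[2]),np.sin(q[2]); return np.array([q[0]+c*p[0]-n*p[1],q[1]+n*p[0]+c*p[1],p[2]])
def down(yaw,sg=1):  # tool y at world angle yaw+90deg
    y=sg*np.array([-np.sin(yaw),np.cos(yaw),0]);z=np.array([0,0,-1.]);return np.c_[np.cross(y,z),y,z]
E
python3 - <<'E'
from h import *
from workcell import bot,fingers,planner,monitor,eyes
print(monitor.get_obs()["eef_rot"])
for sg in(1,-1):
    print(sg,[np.round(j,2).tolist() if (j:=planner.ik(p,down(w,sg))) is not None else None for p,w in((C((-120,0,180)),-.08),((402,364,100),-.25),(C((95,0,160)),v[2]),((402,364,100),-.25+np.pi/2))])
E
```

```text
[[ 9.49617008e-01  3.13412399e-01 -4.54597875e-04]
 [ 3.13412702e-01 -9.49615328e-01  1.79094790e-03]
 [ 1.29612170e-04 -1.84319134e-03 -9.99998293e-01]]
1 [[0.02, 0.22, 1.78, -0.0, 1.14, -1.47], [0.66, 0.4, 1.75, -0.0, 1.0, -0.66], [-0.01, 0.52, 1.34, -0.0, 1.28, -1.49], [0.66, 0.4, 1.75, -0.0, 1.0, -2.23]]
-1 [[0.02, 0.22, 1.78, -0.0, 1.14, 1.67], [0.66, 0.4, 1.75, -0.0, 1.0, 2.48], [-0.01, 0.52, 1.34, -0.0, 1.28, 1.65], [0.66, 0.4, 1.75, -0.0, 1.0, 0.91]]
```

Run:
```python
from h import *
from workcell import bot,fingers,planner,monitor,eyes
bot.reach(C((-125,0,190)),down(-.08))
c=load("wrist"); im=eyes.read_camera("wrist"); cv2.imwrite("pics/w1.png",im[...,::-1])
np.savez("w1.npz",K=c[0],D=c[1],E=c[2])
print(proj([C((-165,0,68)),C((-75,0,68))],c), monitor.get_obs()["t"])
```

```text
[[280.19108158 152.67507062]
 [279.10432459 253.00837713]] 2.525
```

View pics/w1.png

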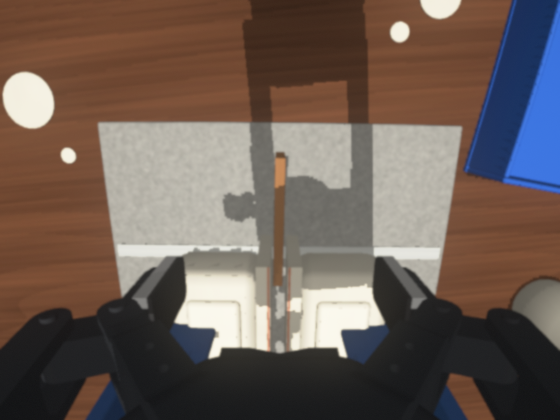

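The wrist view shows the spacer's top edge running from (281,157) to (279,285), within a few pixels of the prediction. I'll pick it up.

Run:
```python
from h import *
from workcell import bot,fingers,planner,monitor,eyes
bot.movel(C((-122,.5,75)),speed=200)
print(bot.movel(C((-122,.5,30)),speed=80,stop_force=15))
fingers.clamp(40); o=monitor.get_obs(); print(o["grip_width"],o["wrist_force"].round(1) if hasattr(o["wrist_force"],'round') else o["wrist_force"],o["tcp_pos"])
bot.movel(C((-122,.5,36)),speed=50)
bot.movel(C((-170,.5,36)),speed=100)
bot.movel(C((-170,.5,200)),speed=250)
print(monitor.get_obs()["grip_width"])
bot.reach([402,364,230],down(-.25))
# tub check from above
for n in("scene","side"): cv2.imwrite(f"pics/{n}1.png",eyes.read_camera(n)[...,::-1])
c=load("wrist");cv2.imwrite("pics/w2.png",eyes.read_camera("wrist")[...,::-1])
a=-.25;r=np.array([[np.cos(a),-np.sin(a)],[np.sin(a),np.cos(a)]])
print(proj([np.r_[r@np.array(k)*90+[402,364],65] for k in((-1,-1),(-1,1),(1,-1),(1,1))],c).round(), monitor.get_obs()["t"],monitor.get_obs()["grip_width"])
```

```text
False
8.406982899758233 [-1.1  0.2  2.5] [472.69476206  53.24279392  30.13504619]
8.755498473006659
[[183.  94.]
 [378.  93.]
 [197. 271.]
 [365. 271.]] 7.675 8.20232889978001
```

View pics/w2.png

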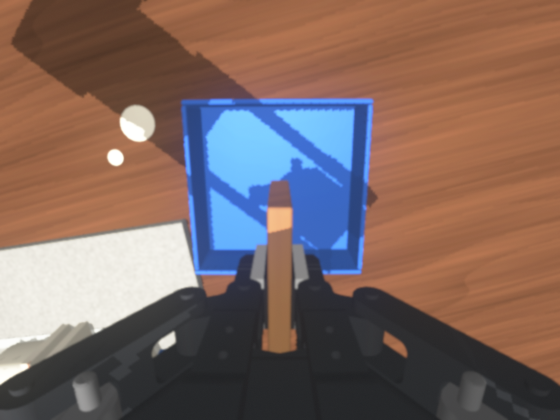

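The tub is within about 3 mm of my estimate, with rim corners at (183,101) and (362,273), and the spacer is gripped straight. I'll lower it, shifted so the board is centred.

Run:
```python
from h import *
from workcell import bot,fingers,planner,monitor,eyes
ax=np.array([np.cos(-.25),np.sin(-.25)])
p=np.array([404,363])-13*ax
bot.movel([*p,90],speed=200)
print(bot.movel([*p,19],speed=60,stop_force=8),monitor.get_obs()["tcp_pos"][2])
fingers.open_gripper()
bot.movel([*p,230],speed=250)
bot.reach(C((-60,0,300)),down(v[2]))
for n in("scene","side"): cv2.imwrite(f"pics/{n}2.png",eyes.read_camera(n)[...,::-1])
im=np.vstack([cv2.resize(cv2.imread("pics/side2.png")[150:420,170:400],None,fx=2.2,fy=2.2)])
cv2.imwrite("pics/c2.png",im); print(monitor.get_obs()["t"])
```

```text
False 19.393526673255057
13.0167
```

View pics/c2.png

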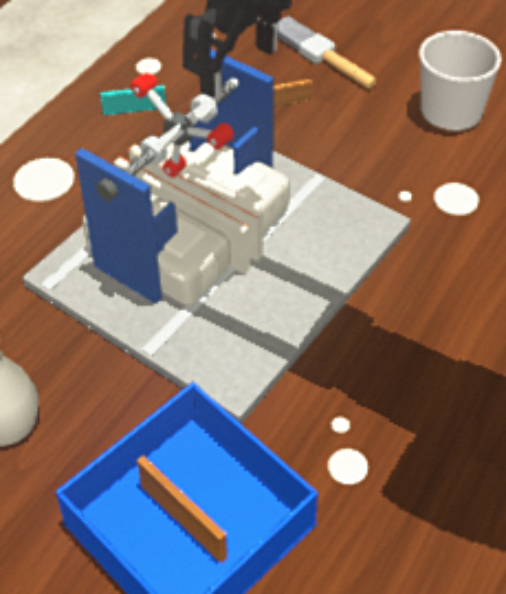

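The spacer is standing in the tub and the seam is clear. First stroke, on knob2.

```bash
cat >> h.py <<'E'
def K(a,off=(0,0,0)): # TCP to hold knob at angle a (rad from up, +x)
    return C((30+65*np.sin(a)+off[0],off[1],185+65*np.cos(a)-19+off[2]))
def arc(bot,monitor,a0,a1,off,speed=90,stop=None):
    n=int(np.ceil(abs(a1-a0)/np.radians(14)))
    for a in np.linspace(a0,a1,n+1)[1:]:
        hit=bot.movel(K(a,off),speed=speed,stop_force=stop)
        o=monitor.get_obs(); print(round(np.degrees(a)),np.round(o["wrist_force"],1),round(o["grip_width"],1),round(o["t"],1))
        if hit: return a,True
    return a1,False
E
python3 - <<'E'
from h import *
from workcell import bot,fingers,planner,monitor,eyes
a0=v[3]-2*np.pi/3
p=K(a0); print(np.degrees(a0))
bot.movel([p[0],p[1],300],speed=200)
print(bot.movel(p,speed=120,stop_force=10))
fingers.clamp(35)
o=monitor.get_obs();print(np.round(o["wrist_force"],1),o["grip_width"],o["tcp_pos"]-p)
if 20<o["grip_width"]<28:
    arc(bot,monitor,a0,a0+np.radians(28),(0,0,0),60)
    for n in("scene","side"): cv2.imwrite(f"pics/{n}3.png",eyes.read_camera(n)[...,::-1])
E
```

```text
-70.07020677225513
False
[-0.9 -2.8  1.8] 23.123801346190362 [-0.02220131 -0.4860778   0.2211022 ]
-56 [-2.5 -4.   3.7] 23.1 15.4
-42 [-2.2 -5.4  4.5] 23.4 15.8
```

Forces are small and the grip is sound, so I'll carry on to about +100°.

Run:
```python
from h import *
from workcell import bot,fingers,planner,monitor,eyes
a0=v[3]-2*np.pi/3+np.radians(28)
a,h=arc(bot,monitor,a0,np.radians(100),(0,-.5,0),80,25)
print(h,np.degrees(a))
im=[cv2.resize(eyes.read_camera(n)[y:y+150,x:x+200][...,::-1],None,fx=2,fy=2,interpolation=cv2.INTER_CUBIC) for n,x,y in(("scene",215,180),("side",170,160))]
cv2.imwrite("pics/c4.png",np.hstack(im))
```

```text
-29 [-2.  -3.9  6.1] 23.2 16.2
-16 [-0.5 -3.5  4.8] 23.3 16.6
-3 [ 1.8 -3.5  4.3] 23.4 16.9
10 [ 3.  -2.5  4. ] 23.5 17.2
23 [ 3.3 -3.9  3.1] 23.3 17.6
35 [ 4.8 -3.1  2.8] 23.6 17.9
48 [ 4.3 -4.1  2.1] 23.4 18.2
61 [ 5.2 -4.   0.8] 23.6 18.6
74 [ 4.3 -3.2  0.1] 23.2 18.9
87 [ 5.7 -3.3 -1.2] 23.3 19.2
100 [ 4.4 -3.9 -3.5] 23.2 19.6
False 100.0
```

View pics/c4.png

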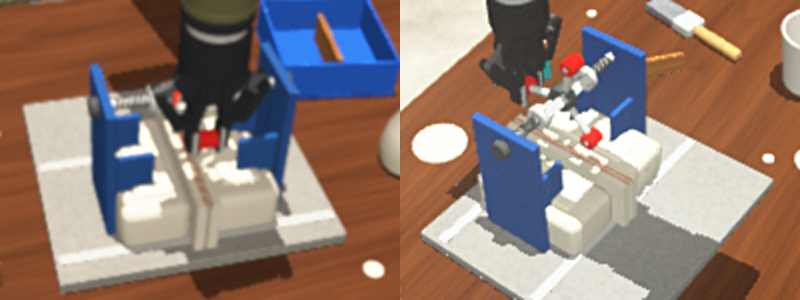

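The knob is held at +100° and the seam is nearly shut. I'll regrip on knob1 at −20° and drive to the stop.

Run:
```python
from h import *
from workcell import bot,fingers,planner,monitor,eyes
fingers.open_gripper()
p=K(np.radians(100)); bot.movel([p[0],p[1],310],speed=200)
a0=np.radians(-20); p=K(a0,(0,-.5,0))
bot.movel([p[0],p[1],310],speed=200)
print(bot.movel(p,speed=120,stop_force=10))
fingers.clamp(35)
o=monitor.get_obs();print(np.round(o["wrist_force"],1),o["grip_width"])
if 20<o["grip_width"]<28:
    off=(0,-.5,0)
    arc(bot,monitor,a0,np.radians(40),off,80,25)
    for a in range(42,58,2):
        h=bot.movel(K(np.radians(a),off),speed=30,stop_force=12)
        o=monitor.get_obs();f=np.array(o["wrist_force"]);w=C((np.cos(np.radians(a)),0,0))-C((0,0,0));t=w+[0,0,-np.sin(np.radians(a))]
        print(a,h,f.round(1),"tangential",round(float(f@t),1),round(o["t"],1))
        if h or f@t<-16: break
```

```text
False
[-1.5 -0.5  2.5] 23.169987855634812
-8 [ 1.2 -0.3 -1.3] 23.8 23.6
4 [ 1.4  0.8 -4.2] 23.6 23.9
16 [-0.3  0.3 -9.3] 23.6 24.2
28 [ -4.6   0.4 -10.1] 23.4 24.5
40 [-6.1  0.2 -9.3] 23.5 24.8
42 False [-5.6  1.  -8.5] tangential 1.5 25.1
44 False [-6.5  1.2 -7. ] tangential 0.1 25.3
46 False [-7.2  1.1 -7.7] tangential 0.5 25.6
48 False [-12.7   1.2   0.4] tangential -8.8 25.8
50 False [-17.3   1.4   7.8] tangential -17.1 26.1
```

The tangential force rises sharply past 46°, which is where the hard stop was expected. I'll release, retreat and check.

Run:
```python
from h import *
from workcell import bot,fingers,planner,monitor,eyes
bot.hold(.3)
fingers.open_gripper()
p=np.array(monitor.get_obs()["tcp_pos"]); bot.movel([p[0],p[1],330],speed=200)
bot.reach(C((-190,-150,330)),down(v[2])); bot.hold(.3)
print(monitor.get_obs()["t"])
im=[cv2.resize(eyes.read_camera(n)[y:y+300,x:x+230][...,::-1],None,fx=1.7,fy=1.7,interpolation=cv2.INTER_CUBIC) for n,x,y in(("scene",210,120),("side",170,120))]
cv2.imwrite("pics/c5.png",np.hstack(im))
v5=5.0;s=load("scene");d=load("side")
for c,o in((s,(210,120)),(d,(170,120))):
    k=[C((30+65*np.sin(v5+i*2*np.pi/3),0,185+65*np.cos(v5+i*2*np.pi/3))) for i in range(3)]
    q=(proj(k,c)-o)*1.7; print(q.round().tolist())
```

```text
29.225
[[159.0, 143.0], [183.0, 176.0], [171.0, 222.0]]
[[171.0, 157.0], [112.0, 114.0], [133.0, 176.0]]
```

View pics/c5.png

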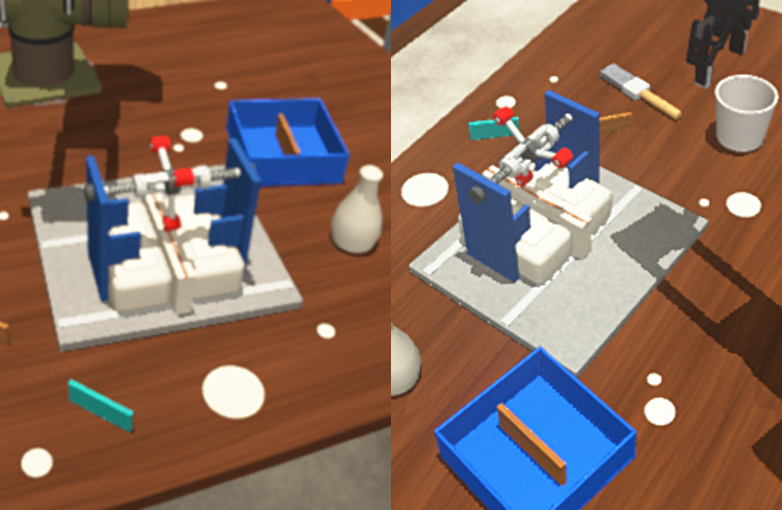

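The knobs sit where a joint angle of 5.0 puts them, within 1 to 2 px (for example (161,144) and (184,176) in the scene half). The seam is shut, the spacer is in the tub, and the bucket, brush and figure look undisturbed.

```bash
python3 -c "
from workcell import ticket
print(ticket.hand_in())"
```

```text
the job is handed in; nothing more can be done
None
```

The job is handed in: the spacer is in the blue tub, the turnbuckle is turned to its hard stop with the seam closed, and I left the bucket, brush and figure untouched, at about 29 s of the 72 s allowed.

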